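# Line up the hole saws by diameter on the storage board

### The arm

A 6-joint arm with a two-finger parallel gripper is mounted at the origin on the work surface. World frame = base frame: x ahead of the robot, y to its left, z up, the work surface at z = 0. Lengths are in m, angles in rad, forces in N, time in s.
With the tool pointing down it reaches from about 0.35 to 0.95 m from the base axis. Payload 17.4 kg.
Tool frame: the origin (TCP) lies midway between the tips of the shut fingers; the grasp point (between the pads) lies 19 mm behind it; z points along the fingers, y is the line along which they close (so a half turn about z gives the same grasp; the last joint's range is limited). The gripper opens to 93 mm and grips with 3 to 60 N. Pads are 15 mm wide; open, the fingers measure 128 mm over their backs; the gripper's body (75 mm by 188 mm) begins 65 mm behind the grasp point.
Start: joints at [1.265, 0.116, 1.442, -0, 1.584, -0.038], TCP at [0.179, 0.651, 0.219] pointing down, gripper open.
Joint ranges: [-2.83, 2.83], [-0.83, 2.19], [0.07, 2.5], [-1.14, 4.28], [0.01, 3], [-2.97, 2.97]. Speed limits (rad/s): [1.89, 1.89, 2.22, 3.14, 3.14, 3.14].

### API

Orientations are given as a unit quaternion [x, y, z, w].
In Python, from bench import robot, optics, ticket gives the robot as it stands.
- The arm moves only by the tool move_arm, never from a script. Its argument "steps" is text: rows parted by semicolons, each of 7 numbers parted by spaces: the shift along the tool's x, y, z in units of 40 mm (1.0 is 40 mm), then the turn, a rotation vector about the tool's x, y, z in units of 5 degrees (1.0 is 5 degrees), then the finger opening in mm, from 0 to 93. A call has 1 to 5 rows; each row shifts and turns the commanded pose from where the row before left it, along the tool's axes as they then stand; what a row does not reach is not made up. A row lasts 1/12 s, in which the tool goes at most 41.7 mm and 7.16 degrees, less where a joint would pass 70% of its speed; a pose out of reach is approached as far as the arm can. A call is refused whole if a number of a shift passes 1 or a number of a turn 1, either way. A call with a gripper value outside its range is refused whole. The fingers move at their own pace and stop on an object; the grip force is fixed at half the most. Time passes only in rows, so rows that do not move let the fingers close. It gives the time, the measured TCP pose, the force, the opening and the grip force at its end, in the units of the state.
- robot.get_obs(): the state, without advancing time (a new reading comes with each control period).
- optics.get_image(name): name is "scene" or "side" or "wrist"; returns a dict with "frame" (384x512x3 uint8, red, green, blue), "camera_matrix" (3x3 intrinsics, pixels), "T" (4x4, takes a point from camera to world coordinates). Camera axes: x right, y up, looking along -z (the intrinsics and any distortion apply to the point x, -y, -z); pixel columns grow to the right and rows downward; lengths in m; the calibration is good to about 2 mm. A picture is of the moment at which its call begins. There is no depth.
- ticket.sign_off(): hands the job in; it is judged then, once.
Trained networks look in a picture, given as the dict that the camera call returned (one of the last four; its "shot" number tells which), for a name from the list of things; names that differ only in an ending like _2 or _b are one class to them, and where a whole thing is asked for, a point or a joint stands for the part that bears it (a point fixed in the world has none). Each returns a list of dicts, best first, with "p" (0 to 1); they miss things now and then, are a little off and sometimes report something else, mostly with a low value. They report only what shows in the picture. A call takes as long as a camera call. They do not tell look-alikes from the thing itself.
- optics.recognise(picture, thing): "pixel" ([column, row] in pixels, amid what is visible of it).
- optics.outline_of(picture, thing): "mask" (384x512 bool, what is visible of it) and "pixel" ([column, row] in pixels, amid what is visible of it).
The state is a dict: "t": time; "joints": joint angles; "qd": joint speeds; "joint_torque": joint torques, N m; "position": TCP position; "ee_rot": TCP orientation; "ft_force": force on the tool from outside, world axes, zero at the start; "moment": the same for the moment, N m; "width": finger opening in m; "grasp_force": force on a finger pad.
Only numpy, scipy, OpenCV 4.12 (cv2) and the standard library are available. Lean on these libraries where they do the work, as an engineer would, in place of code of your own. Each camera call takes 0.05 s, during which the arm holds its last target. There are 200 camera calls.

### The job

Put the four blue hole saws away on the storage board in order of diameter: the smallest on the black pad next to the red block, then the next larger on the next pad, and so on to the largest on the pad farthest from the red block. Stand each one upright, teeth down, in the middle of its pad (within about 10 mm), and set them down rather than dropping them.

Things in the scene. Friction and masses are not known exactly. Their poses are not given: they have to be found in the camera images.
- saw_25: smallest hole saw: blue cup, 25 mm diameter, 40 mm tall, bright toothed rim, standing teeth down on the bench (z = 0); on top a dark round collar (21 mm diameter, 40 to 50 mm height) and an upright bright round shank (11 mm diameter, 50 to 85 mm height), best gripped from above. Origin: centre of the underside; z up along the shank. Loose, about 90 g, give or take 30 %.
- saw_38: second smallest hole saw: blue cup, 38 mm diameter, 40 mm tall, bright toothed rim, standing teeth down on the bench (z = 0); on top a dark round collar (21 mm diameter, 40 to 50 mm height) and an upright bright round shank (11 mm diameter, 50 to 85 mm height), best gripped from above. Origin: centre of the underside; z up along the shank. Loose, about 130 g, give or take 30 %.
- saw_51: second largest hole saw: blue cup, 51 mm diameter, 40 mm tall, bright toothed rim, standing teeth down on the bench (z = 0); on top a dark round collar (21 mm diameter, 40 to 50 mm height) and an upright bright round shank (11 mm diameter, 50 to 85 mm height), best gripped from above. Origin: centre of the underside; z up along the shank. Loose, about 180 g, give or take 30 %.
- saw_64: largest hole saw: blue cup, 64 mm diameter, 40 mm tall, bright toothed rim, standing teeth down on the bench (z = 0); on top a dark round collar (21 mm diameter, 40 to 50 mm height) and an upright bright round shank (11 mm diameter, 50 to 85 mm height), best gripped from above. Origin: centre of the underside; z up along the shank. Loose, about 240 g, give or take 30 %.
- mark_a: black round pad, 76 mm diameter, 3 mm thick, fixed on the plywood storage board (100 x 420 x 15 mm, flat on the bench, beyond the saws); number 1 of four in a straight row 86 mm apart, counted from the robot's right (-y). Origin: centre of its underside, 15 mm above the bench; its top is 3 mm above the origin; y runs along the row.
- mark_b: black round pad, 76 mm diameter, 3 mm thick, fixed on the plywood storage board (100 x 420 x 15 mm, flat on the bench, beyond the saws); number 2 of four in a straight row 86 mm apart, counted from the robot's right (-y). Origin: centre of its underside, 15 mm above the bench; its top is 3 mm above the origin; y runs along the row.
- mark_c: black round pad, 76 mm diameter, 3 mm thick, fixed on the plywood storage board (100 x 420 x 15 mm, flat on the bench, beyond the saws); number 3 of four in a straight row 86 mm apart, counted from the robot's right (-y). Origin: centre of its underside, 15 mm above the bench; its top is 3 mm above the origin; y runs along the row.
- mark_d: black round pad, 76 mm diameter, 3 mm thick, fixed on the plywood storage board (100 x 420 x 15 mm, flat on the bench, beyond the saws); number 4 of four in a straight row 86 mm apart, counted from the robot's right (-y). Origin: centre of its underside, 15 mm above the bench; its top is 3 mm above the origin; y runs along the row.
- red_block: bright red block, 90 x 24 x 22 mm high, fixed across one end of the board, 61 mm from the centre of the nearest pad; it may be at either end (a bare wooden block of the same size is at the other). Origin: centre of its underside, 15 mm above the bench.
Mind the look-alikes: they are no part of the job. What is shaped like the saw_25 but green is not meant.

How it is judged:
By the outcome, as a careful person would: the job done as asked, in the order asked, and still so for the second after the job is handed in, with the robot touching nothing.
It also fails if it takes over 96 s, if anything falls off the work surface, if the arm or the gripper's body presses on something with over 40 N, if the wrist force passes 120 N, or if a joint passes its speed limit or range.

## Working session

There is one attempt and no reset: what is moved stays moved. The work goes in short steps, Python scripts to look and compute and a tool call to move; the robot and the scene stay as the last step left them, time stands still between calls to the robot, and variables do not carry over. Pictures are saved under pics/ and viewed, at most 14 in all, crops included, and the job is handed in when it is done.

Besides the shell and the picture viewer there is one more tool, called after "Request:" as name(argument=value, ...) on one line, values as JSON. move_arm: Moves the arm, as the interface text tells. Its arguments: {"type":"object","properties":{"steps":{"type":"string"}},"required":["steps"]}

```bash
mkdir -p pics; ls
cat > h.py <<'E'
import numpy as np, cv2
from bench import robot, optics, ticket
def save(p,name): cv2.imwrite('pics/'+name,p["frame"][:,:,::-1])
def ray(p,px):
    K=np.array(p["camera_matrix"]);T=np.array(p["T"])
    q=np.linalg.inv(K)@[px[0],px[1],1]
    d=T[:3,:3]@[q[0],-q[1],-q[2]]
    return T[:3,3],d
def at_z(p,px,z):
    o,d=ray(p,px); return o+d*(z-o[2])/d[2]
def proj(p,X):
    K=np.array(p["camera_matrix"]);T=np.array(p["T"])
    c=T[:3,:3].T@(np.array(X)-T[:3,3]); q=K@[c[0],-c[1],-c[2]]
    return q[:2]/q[2]
E
python3 - <<'E'
from h import *
a=optics.get_image("scene");b=optics.get_image("side")
print(a.keys(),[ (k,v) for k,v in a.items() if k!="frame"])
print(b["T"])
cv2.imwrite('pics/both.png',np.hstack([a["frame"],b["frame"]])[:,:,::-1][:, :])
save(a,"scene.png");save(b,"side.png")
for n in ["saw_25","saw_38","saw_51","saw_64","mark_a","red_block"]:
  for p,nm in((a,"scene"),(b,"side")):
    for r in optics.recognise(p,n):
        print(n,nm,round(r["p"],2),np.round(r["pixel"]),np.round(at_z(p,r["pixel"],.018 if n[0]!='s' else .04),3))
print(robot.get_obs())
E
```

```text
pics
dict_keys(['frame', 'camera_matrix', 'T', 'shot']) [('camera_matrix', array([[458.91037906,   0.        , 255.33975797],
       [  0.        , 458.91037906, 193.89633946],
       [  0.        ,   0.        ,   1.        ]])), ('T', array([[-0.86308338, -0.39411   ,  0.315855  ,  0.89906071],
       [ 0.50504119, -0.66785255,  0.5467233 ,  0.60227321],
       [-0.00452455,  0.63138758,  0.77545422,  0.91429831],
       [ 0.        ,  0.        ,  0.        ,  1.        ]])), ('shot', 1)]
[[ 0.99072425  0.09634869 -0.09582483  0.45870026]
 [-0.13587178  0.69157932 -0.70940602 -0.63984033]
 [-0.00207988  0.71584564  0.69825547  0.67042247]
 [ 0.          0.          0.          1.        ]]
saw_25 scene 0.95 [358. 291.] [0.49  0.321 0.04 ]
saw_25 scene 0.88 [305. 212.] [0.469 0.095 0.04 ]
saw_25 scene 0.7 [256. 283.] [0.665 0.196 0.04 ]
saw_25 scene 0.58 [216. 101.] [ 0.466 -0.378  0.04 ]
saw_25 scene 0.55 [283. 166.] [ 0.434 -0.057  0.04 ]
saw_25 scene 0.54 [227. 113.] [ 0.461 -0.314  0.04 ]
saw_25 side 0.94 [216. 125.] [0.471 0.285 0.04 ]
saw_25 side 0.8 [229. 322.] [ 0.455 -0.32
[... 2258 characters left out ...]
 0.7, 'joints': array([ 1.26522411e+00,  1.16025661e-01,  1.44157734e+00, -1.25652747e-05,
        1.58404083e+00, -3.78010946e-02]), 'qd': array([-1.12575306e-03, -1.81964993e-03,  1.97104484e-03,  4.97822969e-07,
        1.15601809e-03, -1.63551520e-04]), 'joint_torque': array([ 1.52638593e-03, -7.20839953e+01, -6.22688484e+01,  7.81082106e-02,
        1.80981407e-02,  5.01796978e-05]), 'position': array([0.17860734, 0.65094486, 0.21864291]), 'ee_rot': array([ 1.33486009e-01,  9.91050697e-01, -2.62849539e-05,  1.81818091e-06]), 'ft_force': array([ 0.41460334, -1.08377878, -0.10405977]), 'moment': array([0.02614018, 0.01315087, 0.0087379 ]), 'grasp_force': 0.0, 'width': 0.09286624126151864}
```

View both.

View pics/scene.png

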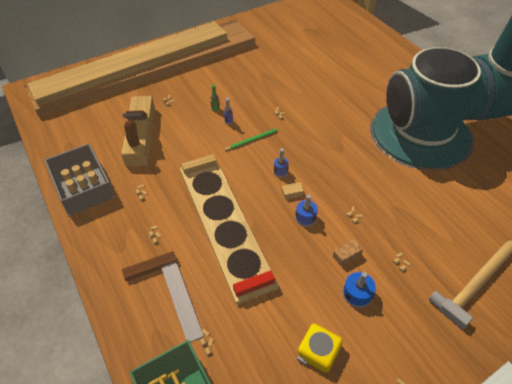

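View pics/side.png

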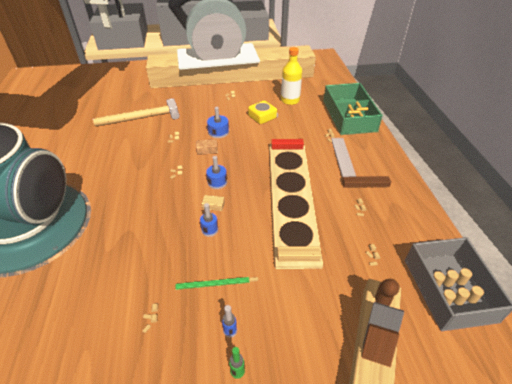

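```bash
cat > fit.py <<'E'
from h import *
from scipy.optimize import minimize
def discs(D,base=0):
    return [(D/2,0,.04),(.0105,.04,.05),(.0055,.05,.085)] if D<.07 else [(D/2,0,.003)]
def sil(p,x,y,D,base,S=8):
    m=np.zeros((384*1,512*1),np.uint8)
    t=np.linspace(0,2*np.pi,32,endpoint=False)
    for r,z0,z1 in discs(D):
        P=[proj(p,[x+r*np.cos(a),y+r*np.sin(a),base+z]) for z in(z0,z1) for a in t]
        h=cv2.convexHull(np.array(P,np.float32))
        cv2.fillPoly(m,[np.round((h)*256).astype(np.int32)],255,cv2.LINE_AA,8)
    return m/255.
def fit(p,mask,xy,D,base):
    f=lambda v:np.abs(sil(p,*v,D,base)-mask).sum()
    r=minimize(f,xy,method='Nelder-Mead',options=dict(initial_simplex=[xy,[xy[0]+.008,xy[1]],[xy[0],xy[1]+.008]],xatol=1e-4))
    return r.x,r.fun/mask.sum()
E
python3 - <<'E'
from fit import *
a=optics.get_image("scene");b=optics.get_image("side")
f=a["frame"];cr=np.hstack([cv2.resize(f[y-40:y+30,x-35:x+35],(195,390),interpolation=2) if 0 else cv2.resize(f[y-35:y+35,x-35:x+35],(200,200),interpolation=2) for x,y in((222,107),(283,166),(305,212),(358,291))])
g=b["frame"];cr2=np.hstack([cv2.resize(g[y-35:y+35,x-35:x+35],(200,200),interpolation=2) for x,y in((232,335),(206,223),(218,172),(216,125))])
cv2.imwrite('pics/crop.png',np.vstack([cr,cr2])[:,:,::-1])
S={25:(.457,-.32),38:(.43,-.075),51:(.465,.085),64:(.48,.30)}
for p,n in((a,"scene"),(b,"side")):
    o=optics.outline_of(p,"saw_25")
    for D,xy in S.items():
        for q in o:
            m=q["mask"]; s=sil(p,*xy,D/1000,0)
            if np.linalg.norm(at_z(p,q["pixel"],.04)[:2]-xy)<.04:
                x,e=fit(p,m.astype(float),xy,D/1000,0); print(n,D,np.round(q["pixel"]),m.sum(),np.round(x,4),round(e,2), [ (d,round(fit(p,m.astype(float),xy,d/1000,0)[1],2)) for d in S])
    for q in optics.outline_of(p,"mark_a"):
        xy=at_z(p,q["pixel"],.018)[:2]
        x,e=fit(p,q["mask"].astype(float),xy,.076,.015); print(n,"pad",round(q["p"],2),q["mask"].sum(),np.round(x,4),round(e,2))
E
```

```text
scene 25 [228. 108.] 151 [ 0.4538 -0.3236] 0.44 [(25, np.float64(0.44)), (38, np.float64(1.04)), (51, np.float64(1.82)), (64, np.float64(2.7))]
scene 38 [286. 165.] 334 [ 0.4294 -0.076 ] 0.09 [(25, np.float64(0.27)), (38, np.float64(0.09)), (51, np.float64(0.49)), (64, np.float64(0.99))]
scene 51 [305. 212.] 470 [0.4582 0.0857] 0.2 [(25, np.float64(0.46)), (38, np.float64(0.24)), (51, np.float64(0.2)), (64, np.float64(0.63))]
scene 64 [357. 288.] 870 [0.4762 0.3119] 0.13 [(25, np.float64(0.64)), (38, np.float64(0.44)), (51, np.float64(0.19)), (64, np.float64(0.13))]
scene pad 0.88 744 [0.6442 0.0429] 0.04
scene pad 0.85 651 [ 0.6339 -0.0422] 0.05
scene pad 0.72 519 [ 0.623  -0.1302] 0.13
scene pad 0.58 845 [0.6569 0.1273] 0.05
side 25 [228. 321.] 339 [ 0.4548 -0.325 ] 0.17 [(25, np.float64(0.17)), (38, np.float64(0.85)), (51, np.float64(1.74)), (64, np.float64(2.86))]
side 38 [207. 226.] 409 [ 0.4297 -0.0782] 0.13 [(25, np.float64(0.27)), (38, np.float64(0.13)), (51, np.float64(0.59)), (64, np.float64(1.13))]
side 64 [217. 126.] 473 [0.4761 0.3077] 0.12 [(25, np.float64(0.55)), (38, np.float64(0.39)), (51, np.float64(0.19)), (64, np.float64(0.12))]
side pad 0.95 599 [ 0.6329 -0.0455] 0.08
side pad 0.91 445 [0.6441 0.0434] 0.21
side pad 0.82 723 [ 0.6211 -0.1296] 0.1
side pad 0.72 424 [0.6562 0.126 ] 0.08
```

View pics/crop.png

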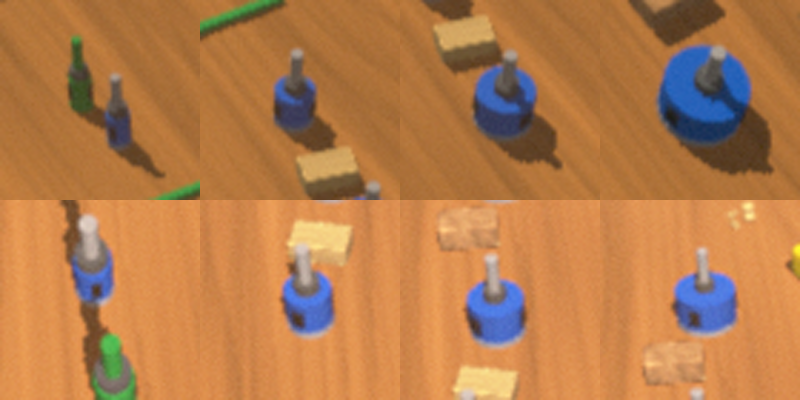

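The crops show the green look-alike at scene (216,95), which is not wanted. The four blue saws, in growing diameter, are at (227,113), (283,166), (305,212) and (358,291). The silhouette fits give the same sizes. The red block is at the +y end, so saw_25 goes to mark_d, saw_38 to c, saw_51 to b and saw_64 to a.

```bash
cat > plan.py <<'E'
import sys
from h import *
from scipy.spatial.transform import Rotation as R
def plan(*pts,u=.8):
    o=robot.get_obs();p=o["position"];r=R.from_quat(o["ee_rot"]);print("t",round(o["t"],2),np.round(p,4),np.round(o["ft_force"],1),"w",round(o["width"]*1e3,1),"F",round(o["grasp_force"],1),"rotvec err(5deg)",np.round((r.inv()*R.from_quat([.1335,.99105,0,0])).as_rotvec(degrees=True)/5,3))
    for q in pts:
        d=r.inv().apply(np.array(q)-p)/.04; n=max(1,int(np.ceil(np.abs(d).max()/u))); print(q,"total",np.round(d,2),n,"rows of",np.round(d/n,3)); p=np.array(q)
if __name__=="__main__": plan(*[tuple(map(float,a.split(','))) for a in sys.argv[1:]])
E
python3 plan.py .47,.1,.22 .4543,-.3243,.22 .4543,-.3243,.13
```

```text
t 1.0 [0.1786 0.6509 0.2187] [-0.7  0.3  0.3] w 92.7 F 0.0 rotvec err(5deg) [-0. -0.  0.]
(0.47, 0.1, 0.22) total [-10.67 -11.36  -0.03] 15 rows of [-0.711 -0.757 -0.002]
(0.4543, -0.3243, 0.22) total [ -2.43 -10.33   0.  ] 13 rows of [-0.187 -0.795  0.   ]
(0.4543, -0.3243, 0.13) total [-0.    0.    2.25] 3 rows of [-0.    0.    0.75]
```

Request:
move_arm(steps="-.53 -.57 0 0 0 0 45;-.53 -.57 0 0 0 0 45;-.53 -.57 0 0 0 0 45;-.53 -.57 0 0 0 0 45;-.53 -.57 0 0 0 0 45")

```text
t: 1.42
position: [0.251, 0.5117, 0.2186]
ee_rot: [0.133, 0.991, 0.0, 0.0]
ft_force: [1.4, -0.4, 0.0]
width: 0.0641
grasp_force: 0.0
```

Request:
move_arm(steps="-.53 -.57 0 0 0 0 45;-.53 -.57 0 0 0 0 45;-.53 -.57 0 0 0 0 45;-.53 -.57 0 0 0 0 45;-.53 -.57 0 0 0 0 45")

```text
t: 1.83
position: [0.3231, 0.3736, 0.2188]
ee_rot: [0.133, 0.991, 0.0, 0.0]
ft_force: [1.0, 0.1, 0.6]
width: 0.0448
grasp_force: 0.0
```

Request:
move_arm(steps="-.53 -.57 0 0 0 0 45;-.53 -.57 0 0 0 0 45;-.53 -.57 0 0 0 0 45;-.53 -.57 0 0 0 0 45;-.53 -.57 0 0 0 0 45")

```text
t: 2.25
position: [0.3952, 0.2356, 0.2189]
ee_rot: [0.133, 0.991, 0.0, 0.0]
ft_force: [0.6, 0.4, 1.0]
width: 0.045
grasp_force: 0.0
```

Request:
move_arm(steps="-.53 -.57 0 0 0 0 45;-.53 -.57 0 0 0 0 45;-.53 -.57 0 0 0 0 45;-.53 -.57 0 0 0 0 45;-.53 -.57 0 0 0 0 45")

```text
t: 2.67
position: [0.4673, 0.0975, 0.2189]
ee_rot: [0.134, 0.991, 0.0, 0.0]
ft_force: [0.5, 0.0, -0.1]
width: 0.0453
grasp_force: 0.0
```

Run:
```python
from h import *
from plan import plan
p=optics.get_image("wrist"); save(p,"w1.png"); print(p["T"],p["camera_matrix"])
for X in [(.458,.0855,.0),(.458,.0855,.085),(.4296,-.077,.085),(.6448,.0416,.018)]: print(X,proj(p,X))
plan((.4543,-.3243,.22))
```

```text
[[ 2.66015332e-01 -9.29138136e-01 -2.56784282e-01  3.97421519e-01]
 [ 9.63968404e-01  2.56644284e-01  6.99901988e-02  1.16983145e-01]
 [ 8.71655298e-04 -2.66150400e-01  9.63931120e-01  3.84943843e-01]
 [ 0.00000000e+00  0.00000000e+00  0.00000000e+00  1.00000000e+00]] [[277.29018891   0.         255.17841352]
 [  0.         277.29018891 194.52775515]
 [  0.           0.           1.        ]]
(0.458, 0.0855, 0.0) [244.78802015 167.36543899]
(0.458, 0.0855, 0.085) [242.08086528 180.55462676]
(0.4296, -0.077, 0.085) [ 95.83446811 194.39644726]
(0.6448, 0.0416, 0.018) [250.46597605 293.9784335 ]
t 2.72 [0.469  0.094  0.2186] [-1.  -1.7 -1.3] w 45.1 F 0.0 rotvec err(5deg) [-0.016  0.014 -0.02 ]
(0.4543, -0.3243, 0.22) total [ -2.43 -10.18  -0.02] 13 rows of [-0.187 -0.783 -0.001]
```

View pics/w1.png

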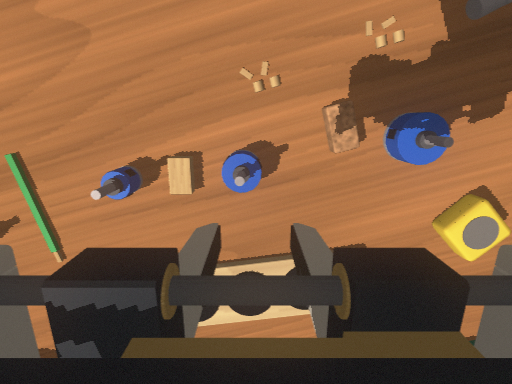

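The wrist view shows saw_51's shank top at (239,181) and saw_38's at (96,194). These match the fits, except that saw_51 is about 3 mm lower in y. On to saw_25.

Request:
move_arm(steps="-.18 -.78 0 0 0 0 45;-.18 -.78 0 0 0 0 45;-.18 -.78 0 0 0 0 45;-.18 -.78 0 0 0 0 45;-.18 -.78 0 0 0 0 45")

```text
t: 3.13
position: [0.4599, -0.0624, 0.2189]
ee_rot: [0.133, 0.991, -0.0, 0.0]
ft_force: [0.6, 1.5, -0.5]
width: 0.045
grasp_force: 0.0
```

Request:
move_arm(steps="-.18 -.78 0 0 0 0 45;-.18 -.78 0 0 0 0 45;-.18 -.78 0 0 0 0 45;-.18 -.78 0 0 0 0 45;-.18 -.78 0 0 0 0 45")

```text
t: 3.55
position: [0.4533, -0.2225, 0.2189]
ee_rot: [0.134, 0.991, -0.0, 0.0]
ft_force: [-0.0, 0.9, -0.1]
width: 0.0455
grasp_force: 0.0
```

Request:
move_arm(steps="-.21 -.78 0 0 0 0 45;-.21 -.78 0 0 0 0 45;-.21 -.78 0 0 0 0 45;0 0 0 0 0 0 45")

```text
t: 3.88
position: [0.4527, -0.322, 0.2181]
ee_rot: [0.135, 0.991, -0.0, -0.0]
ft_force: [1.3, -1.2, 0.6]
width: 0.0448
grasp_force: 0.0
```

Run:
```python
from h import *
from plan import plan
p=optics.get_image("wrist"); save(p,"w2.png")
for X in [(.4543,-.3243,.085),(.4543,-.3243,0)]: print(X,proj(p,X))
plan((.4543,-.3243,.11),(.4543,-.3243,.055))
```

```text
(0.4543, -0.3243, 0.085) [253.19646945 187.89872458]
(0.4543, -0.3243, 0) [253.62331208 173.29261285]
t 3.93 [ 0.4528 -0.3199  0.2181] [-0.2 -0.2  0.5] w 44.8 F 0.0 rotvec err(5deg) [ 0.002 -0.011 -0.032]
(0.4543, -0.3243, 0.11) total [-0.07 -0.1   2.7 ] 4 rows of [-0.017 -0.024  0.676]
(0.4543, -0.3243, 0.055) total [-0.   -0.    1.37] 2 rows of [-0.001 -0.     0.687]
```

View pics/w2.png

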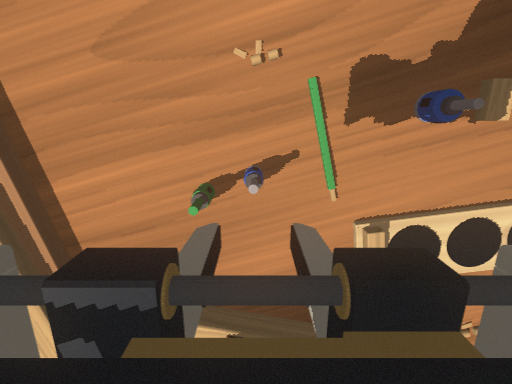

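The wrist view has the saw_25 shank top at (253,188), right where the fit predicts it. The green one is about 65 mm off at (193,211), clear of the 45 mm opening.

Request:
move_arm(steps="-.02 -.03 .68 0 0 0 45;-.02 -.03 .68 0 0 0 45;-.02 -.02 .68 0 0 0 45;-.01 -.02 .66 0 0 0 45;0 0 .5 0 0 0 45")

```text
t: 4.35
position: [0.4546, -0.3212, 0.0886]
ee_rot: [0.133, 0.991, 0.0, -0.0]
ft_force: [0.8, 0.2, -0.6]
width: 0.0453
grasp_force: 0.0
```

Request:
move_arm(steps="0 0 .5 0 0 0 45;0 0 .37 0 0 0 45;0 0 0 0 0 0 45;0 0 0 0 0 0 25;0 0 0 0 0 0 0")

```text
t: 4.77
position: [0.4554, -0.3223, 0.0572]
ee_rot: [0.133, 0.991, -0.0, 0.001]
ft_force: [-1.1, 0.5, 0.6]
width: 0.0361
grasp_force: 0.0
```

Request:
move_arm(steps="0 0 0 0 0 0 0;0 0 0 0 0 0 0;0 0 0 0 0 0 0;0 0 0 0 0 0 0;0 0 0 0 0 0 0")

```text
t: 5.18
position: [0.455, -0.3226, 0.0563]
ee_rot: [0.134, 0.991, -0.0, 0.0]
ft_force: [0.1, 1.0, 2.0]
width: 0.0101
grasp_force: 30.0
```

```bash
python3 plan.py .4543,-.3243,.18 .6562,.1269,.18 .6562,.1269,.074
```

```text
t 5.18 [ 0.455  -0.3226  0.0563] [0.1 1.  2. ] w 10.1 F 30.0 rotvec err(5deg) [-0.002  0.006 -0.001]
(0.4543, -0.3243, 0.18) total [ 0.   -0.05 -3.09] 4 rows of [ 0.001 -0.012 -0.773]
(0.6562, 0.1269, 0.18) total [-1.88 12.21 -0.  ] 16 rows of [-0.118  0.763 -0.   ]
(0.6562, 0.1269, 0.074) total [0.   0.   2.65] 4 rows of [0.    0.    0.662]
```

Request:
move_arm(steps="0 0 -.5 0 0 0 0;0 0 -.8 0 0 0 0;0 0 -.8 0 0 0 0;0 0 -.8 0 0 0 0;-.03 .2 -.2 0 0 0 0")

```text
t: 5.6
position: [0.4589, -0.3164, 0.1852]
ee_rot: [0.134, 0.991, -0.002, 0.002]
ft_force: [0.6, -1.3, -0.0]
width: 0.0104
grasp_force: 30.0
```

Request:
move_arm(steps="-.08 .5 0 0 0 0 0;-.12 .8 0 0 0 0 0;-.12 .8 0 0 0 0 0;-.12 .8 0 0 0 0 0;-.12 .8 0 0 0 0 0")

```text
t: 6.02
position: [0.5191, -0.1767, 0.1794]
ee_rot: [0.134, 0.991, 0.0, -0.0]
ft_force: [0.6, -0.2, -1.6]
width: 0.0105
grasp_force: 30.0
```

Request:
move_arm(steps="-.12 .8 0 0 0 0 0;-.12 .8 0 0 0 0 0;-.12 .8 0 0 0 0 0;-.12 .8 0 0 0 0 0;-.12 .8 0 0 0 0 0")

```text
t: 6.43
position: [0.5846, -0.0285, 0.1794]
ee_rot: [0.133, 0.991, -0.0, -0.0]
ft_force: [0.9, -0.4, -0.3]
width: 0.0104
grasp_force: 30.0
```

Request:
move_arm(steps="-.12 .8 0 0 0 0 0;-.12 .8 0 0 0 0 0;-.12 .8 0 0 0 0 0;-.12 .8 0 0 0 0 0;-.12 .4 0 0 0 0 0")

```text
t: 6.85
position: [0.6461, 0.1054, 0.179]
ee_rot: [0.133, 0.991, 0.0, -0.0]
ft_force: [1.1, -0.4, -1.8]
width: 0.0104
grasp_force: 30.0
```

Request:
move_arm(steps="-.1 .3 0 0 0 0 0;0 0 0 0 0 0 0;0 0 0 0 0 0 0")

```text
t: 7.1
position: [0.6526, 0.1123, 0.1793]
ee_rot: [0.133, 0.991, -0.0, -0.0]
ft_force: [0.1, -0.1, -1.1]
width: 0.0104
grasp_force: 30.0
```

```bash
python3 plan.py .6562,.1269,.09 .6562,.1269,.0745
```

```text
t 7.1 [0.6526 0.1123 0.1793] [ 0.1 -0.1 -1.1] w 10.4 F 30.0 rotvec err(5deg) [-0.007 -0.008  0.002]
(0.6562, 0.1269, 0.09) total [0.01 0.38 2.23] 3 rows of [0.003 0.126 0.744]
(0.6562, 0.1269, 0.0745) total [-0.    0.    0.39] 1 rows of [-0.     0.     0.387]
```

Request:
move_arm(steps="0 .38 0 0 0 0 0;0 0 .5 0 0 0 0;0 0 .7 0 0 0 0;0 0 .6 0 0 0 0;0 0 .4 0 0 0 0")

```text
t: 7.52
position: [0.6558, 0.1265, 0.0895]
ee_rot: [0.134, 0.991, -0.0, -0.001]
ft_force: [-0.0, 0.0, -0.5]
width: 0.0101
grasp_force: 30.0
```

Request:
move_arm(steps="0 0 .15 0 0 0 0;0 0 .05 0 0 0 0;0 0 0 0 0 0 0;0 0 0 0 0 0 0")

```text
t: 7.85
position: [0.6573, 0.1272, 0.0854]
ee_rot: [0.134, 0.991, 0.0, 0.001]
ft_force: [0.0, 0.3, -0.8]
width: 0.0103
grasp_force: 30.0
```

```bash
python3 plan.py .6562,.1269,.0745
```

```text
t 7.85 [0.6573 0.1272 0.0854] [ 0.   0.3 -0.8] w 10.3 F 30.0 rotvec err(5deg) [ 0.008  0.019 -0.004]
(0.6562, 0.1269, 0.0745) total [ 0.02 -0.02  0.27] 1 rows of [ 0.024 -0.015  0.272]
```

Request:
move_arm(steps="0 0 .1 0 0 0 0;0 0 .08 0 0 0 0;0 0 0 0 0 0 0;0 0 0 0 0 0 0")

```text
t: 8.18
position: [0.6567, 0.1274, 0.0766]
ee_rot: [0.133, 0.991, -0.0, -0.0]
ft_force: [0.8, 0.3, -0.3]
width: 0.01
grasp_force: 30.0
```

Request:
move_arm(steps="0 0 .04 0 0 0 0;0 0 0 0 0 0 0;0 0 0 0 0 0 0")

```text
t: 8.43
position: [0.6567, 0.1274, 0.075]
ee_rot: [0.133, 0.991, -0.0, -0.0]
ft_force: [0.4, -0.1, -0.6]
width: 0.0101
grasp_force: 30.0
```

Request:
move_arm(steps="0 0 .03 0 0 0 0;0 0 0 0 0 0 0;0 0 0 0 0 0 0")

```text
t: 8.68
position: [0.6569, 0.1274, 0.0743]
ee_rot: [0.134, 0.991, 0.0, 0.0]
ft_force: [-0.1, 0.9, 3.5]
width: 0.0104
grasp_force: 30.0
```

Contact. Now I release, rise, and go to saw_38.

Request:
move_arm(steps="0 0 0 0 0 0 20;0 0 0 0 0 0 45;0 0 0 0 0 0 45;0 0 0 0 0 0 45;0 0 -.4 0 0 0 45")

```text
t: 9.1
position: [0.6554, 0.1271, 0.0868]
ee_rot: [0.133, 0.991, -0.001, -0.002]
ft_force: [-1.2, 0.4, -0.8]
width: 0.039
grasp_force: 0.0
```

Request:
move_arm(steps="0 0 -.8 0 0 0 45;0 0 -.8 0 0 0 45;0 0 -.8 0 0 0 45;0 0 0 0 0 0 45")

```text
t: 9.43
position: [0.6585, 0.1276, 0.1932]
ee_rot: [0.133, 0.991, 0.001, 0.004]
ft_force: [0.1, -0.2, 1.4]
width: 0.0448
grasp_force: 0.0
```

```bash
python3 plan.py .4296,-.077,.18 .4296,-.077,.056
```

```text
t 9.43 [0.6585 0.1276 0.1932] [ 0.1 -0.2  1.4] w 44.8 F 0.0 rotvec err(5deg) [0.039 0.087 0.   ]
(0.4296, -0.077, 0.18) total [ 4.17 -6.45  0.28] 9 rows of [ 0.463 -0.717  0.031]
(0.4296, -0.077, 0.056) total [ 0.02 -0.01  3.1 ] 4 rows of [ 0.006 -0.003  0.775]
```

Request:
move_arm(steps=".42 -.64 0 0 0 0 45;.42 -.64 0 0 0 0 45;.42 -.64 0 0 0 0 45;.42 -.64 0 0 0 0 45;.42 -.64 0 0 0 0 45")

```text
t: 9.85
position: [0.5406, 0.0255, 0.1855]
ee_rot: [0.133, 0.991, -0.0, -0.0]
ft_force: [-0.1, -0.5, -0.4]
width: 0.0449
grasp_force: 0.0
```

Request:
move_arm(steps=".42 -.64 0 0 0 0 45;.42 -.64 0 0 0 0 45;.42 -.64 0 0 0 0 45;.42 -.64 0 0 0 0 45;.42 -.64 0 0 0 0 45")

```text
t: 10.27
position: [0.4257, -0.0757, 0.1856]
ee_rot: [0.133, 0.991, -0.0, 0.0]
ft_force: [-0.3, -0.7, -0.1]
width: 0.0452
grasp_force: 0.0
```

Request:
move_arm(steps="0 0 0 0 0 0 45;0 0 0 0 0 0 45;0 0 0 0 0 0 45")

```text
t: 10.52
position: [0.4273, -0.0749, 0.186]
ee_rot: [0.134, 0.991, 0.0, 0.0]
ft_force: [-0.2, 0.4, 0.1]
width: 0.0451
grasp_force: 0.0
```

Run:
```python
from h import *
from plan import plan
from fit import *
a=optics.get_image("side")
for q in optics.outline_of(a,"mark_d")[:0]: pass
for q in optics.outline_of(a,"saw_25"):
    xy=at_z(a,q["pixel"],.06)[:2]
    if xy[0]>.58:
        print(np.round(xy,3),fit(a,q["mask"].astype(float),xy,.025,.018))
plan((.4296,-.077,.11),(.4296,-.077,.056))
save(a,"s2.png")
```

```text
[0.649 0.11 ] (array([0.65312542, 0.11501562]), np.float64(0.40330446899572014))
[ 0.611 -0.166] (array([ 0.6082029 , -0.15320799]), np.float64(0.6498856209150327))
t 10.67 [ 0.4275 -0.0745  0.1856] [0.2 1.  0.3] w 45.0 F 0.0 rotvec err(5deg) [ 0.001 -0.006  0.011]
(0.4296, -0.077, 0.11) total [-0.07 -0.05  1.89] 3 rows of [-0.023 -0.015  0.63 ]
(0.4296, -0.077, 0.056) total [-0.   -0.    1.35] 2 rows of [-0.    -0.     0.675]
```

View pics/s2.png

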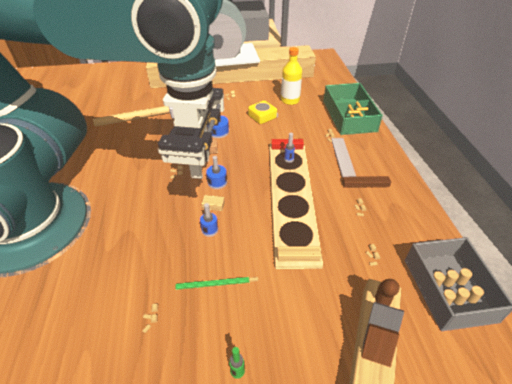

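saw_25 stands upright on the pad by the red block, at (289,158). Gripping saw_38.

Request:
move_arm(steps="-.04 -.03 .5 0 0 0 45;-.03 -.02 .7 0 0 0 45;0 0 .7 0 0 0 45;0 0 .6 0 0 0 45;0 0 .4 0 0 0 45")

```text
t: 11.08
position: [0.4286, -0.077, 0.0671]
ee_rot: [0.133, 0.991, 0.0, -0.001]
ft_force: [-0.4, -0.1, -0.6]
width: 0.0449
grasp_force: 0.0
```

Request:
move_arm(steps="0 0 .3 0 0 0 45;0 0 .05 0 0 0 45;0 0 0 0 0 0 25;0 0 0 0 0 0 0;0 0 0 0 0 0 0")

```text
t: 11.5
position: [0.4298, -0.0778, 0.0571]
ee_rot: [0.133, 0.991, -0.0, 0.001]
ft_force: [-0.7, 0.8, -0.2]
width: 0.0299
grasp_force: 0.0
```

Request:
move_arm(steps="0 0 0 0 0 0 0;0 0 0 0 0 0 0;0 0 0 0 0 0 0;0 0 0 0 0 0 0;0 0 0 0 0 0 0")

```text
t: 11.92
position: [0.4294, -0.0778, 0.0563]
ee_rot: [0.134, 0.991, -0.0, 0.0]
ft_force: [-0.3, 0.2, 4.9]
width: 0.0106
grasp_force: 30.0
```

```bash
python3 plan.py .4296,-.077,.18 .6448,.0416,.18 .6448,.0416,.075
```

```text
t 11.92 [ 0.4294 -0.0778  0.0563] [-0.3  0.2  4.9] w 10.6 F 30.0 rotvec err(5deg) [ 0.001  0.008 -0.   ]
(0.4296, -0.077, 0.18) total [-0.    0.02 -3.09] 4 rows of [-0.001  0.005 -0.773]
(0.6448, 0.0416, 0.18) total [-4.4   4.28  0.  ] 6 rows of [-0.734  0.714  0.001]
(0.6448, 0.0416, 0.075) total [ 0.   -0.    2.62] 4 rows of [ 0.    -0.     0.656]
```

Request:
move_arm(steps="0 0 -.5 0 0 0 0;0 0 -.8 0 0 0 0;0 0 -.8 0 0 0 0;0 0 -.7 0 0 0 0;0 0 -.3 0 0 0 0")

```text
t: 12.33
position: [0.4299, -0.0779, 0.1835]
ee_rot: [0.134, 0.991, -0.0, 0.002]
ft_force: [0.5, -0.6, -1.1]
width: 0.0107
grasp_force: 30.0
```

Request:
move_arm(steps="-.3 .3 0 0 0 0 0;-.6 .58 0 0 0 0 0;-.6 .58 0 0 0 0 0;-.6 .58 0 0 0 0 0;-.6 .58 0 0 0 0 0")

```text
t: 12.75
position: [0.5621, -0.0042, 0.1786]
ee_rot: [0.134, 0.991, -0.0, -0.001]
ft_force: [-0.1, 0.3, -0.6]
width: 0.0103
grasp_force: 30.0
```

Request:
move_arm(steps="-.6 .58 0 0 0 0 0;-.6 .58 0 0 0 0 0;-.5 .5 0 0 0 0 0;0 0 0 0 0 0 0;0 0 0 0 0 0 0")

```text
t: 13.17
position: [0.6444, 0.0414, 0.1777]
ee_rot: [0.133, 0.991, -0.0, -0.001]
ft_force: [-0.1, -1.0, -1.5]
width: 0.0104
grasp_force: 30.0
```

```bash
python3 plan.py .6448,.0416,.0743
```

```text
t 13.17 [0.6444 0.0414 0.1777] [-0.1 -1.  -1.5] w 10.4 F 30.0 rotvec err(5deg) [-0.009 -0.03   0.012]
(0.6448, 0.0416, 0.0743) total [-0.02  0.01  2.59] 4 rows of [-0.004  0.002  0.646]
```

Request:
move_arm(steps="0 0 .5 0 0 0 0;0 0 .7 0 0 0 0;0 0 .6 0 0 0 0;0 0 .4 0 0 0 0;0 0 .2 0 0 0 0")

```text
t: 13.58
position: [0.6423, 0.0402, 0.0809]
ee_rot: [0.134, 0.991, -0.0, -0.002]
ft_force: [0.1, -0.0, -2.0]
width: 0.0107
grasp_force: 30.0
```

Request:
move_arm(steps="0 0 .08 0 0 0 0;0 0 .04 0 0 0 0;0 0 0 0 0 0 0;0 0 0 0 0 0 0")

```text
t: 13.92
position: [0.6446, 0.0407, 0.0803]
ee_rot: [0.134, 0.991, 0.0, 0.001]
ft_force: [-0.7, -0.3, -1.6]
width: 0.0107
grasp_force: 30.0
```

Request:
move_arm(steps="0 0 .04 0 0 0 0;0 0 0 0 0 0 0;0 0 0 0 0 0 0")

```text
t: 14.17
position: [0.6443, 0.0408, 0.0778]
ee_rot: [0.133, 0.991, 0.0, 0.0]
ft_force: [0.4, 0.0, -0.8]
width: 0.0102
grasp_force: 30.0
```

Request:
move_arm(steps="0 0 .06 0 0 0 0;0 0 0 0 0 0 0;0 0 0 0 0 0 0")

```text
t: 14.42
position: [0.6441, 0.0408, 0.0748]
ee_rot: [0.133, 0.991, -0.0, -0.0]
ft_force: [0.9, 0.1, -1.1]
width: 0.0103
grasp_force: 30.0
```

Request:
move_arm(steps="0 0 .03 0 0 0 0;0 0 0 0 0 0 0;0 0 0 0 0 0 0")

```text
t: 14.67
position: [0.6444, 0.0408, 0.0743]
ee_rot: [0.134, 0.991, 0.0, 0.0]
ft_force: [-1.2, -0.9, 4.5]
width: 0.0104
grasp_force: 30.0
```

Contact again. Releasing, then on to saw_51 at (.457,.083).

Request:
move_arm(steps="0 0 0 0 0 0 20;0 0 0 0 0 0 45;0 0 0 0 0 0 45;0 0 0 0 0 0 45;0 0 -.4 0 0 0 45")

```text
t: 15.08
position: [0.6428, 0.0408, 0.0868]
ee_rot: [0.133, 0.991, -0.0, -0.002]
ft_force: [0.6, -0.1, -0.5]
width: 0.0391
grasp_force: 0.0
```

Request:
move_arm(steps="0 0 -.8 0 0 0 45;0 0 -.8 0 0 0 45;0 0 -.8 0 0 0 45;0 0 0 0 0 0 45")

```text
t: 15.42
position: [0.646, 0.0409, 0.193]
ee_rot: [0.133, 0.991, 0.001, 0.004]
ft_force: [1.2, -0.6, 1.8]
width: 0.0452
grasp_force: 0.0
```

```bash
python3 plan.py .457,.083,.186 .457,.083,.056
```

```text
t 15.42 [0.646  0.0409 0.193 ] [ 1.2 -0.6  1.8] w 45.2 F 0.0 rotvec err(5deg) [0.027 0.09  0.001]
(0.457, 0.083, 0.186) total [ 4.84 -0.23  0.14] 7 rows of [ 0.691 -0.033  0.02 ]
(0.457, 0.083, 0.056) total [ 0.03 -0.01  3.25] 5 rows of [ 0.005 -0.002  0.65 ]
```

Request:
move_arm(steps=".4 -.03 0 0 0 0 45;.7 -.03 0 0 0 0 45;.7 -.03 0 0 0 0 45;.7 -.03 0 0 0 0 45;.7 -.03 0 0 0 0 45")

```text
t: 15.83
position: [0.5178, 0.0691, 0.1853]
ee_rot: [0.134, 0.991, -0.0, -0.0]
ft_force: [-0.1, 0.2, 0.9]
width: 0.0447
grasp_force: 0.0
```

Request:
move_arm(steps=".7 -.03 0 0 0 0 45;.6 -.03 0 0 0 0 45;.3 -.03 0 0 0 0 45;0 0 0 0 0 0 45;0 0 0 0 0 0 45")

```text
t: 16.25
position: [0.4566, 0.0824, 0.1861]
ee_rot: [0.133, 0.991, 0.0, 0.001]
ft_force: [-0.1, -0.2, 0.5]
width: 0.045
grasp_force: 0.0
```

Run:
```python
from h import *
from plan import plan
p=optics.get_image("wrist"); f=p["frame"]
u=proj(p,(.457,.083,.085)); print(u); x,y=map(int,u)
cv2.imwrite("pics/w3.png",cv2.resize(f[y-50:y+50,x-50:x+50],(500,500),interpolation=2)[:,:,::-1])
plan((.457,.083,.056))
```

```text
[255.355763   193.53710921]
t 16.3 [0.4569 0.0823 0.1859] [ 1.  -0.2 -0.2] w 44.9 F 0.0 rotvec err(5deg) [0.002 0.007 0.001]
(0.457, 0.083, 0.056) total [0.01 0.02 3.25] 5 rows of [0.001 0.003 0.65 ]
```

View pics/w3.png

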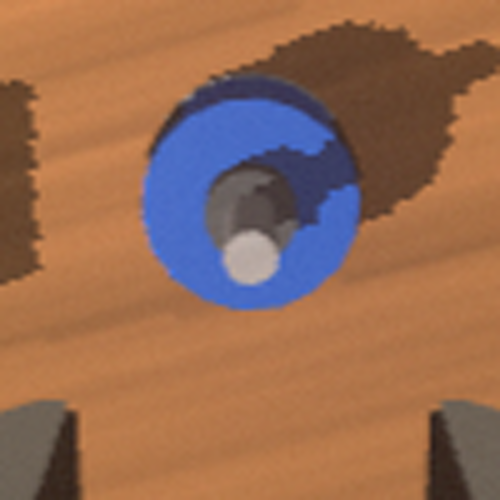

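The crop has the shank top within about 1 px of the prediction. Gripping saw_51.

Request:
move_arm(steps="-.02 .02 .5 0 0 0 45;0 0 .7 0 0 0 45;0 0 .7 0 0 0 45;0 0 .6 0 0 0 45;0 0 .4 0 0 0 45")

```text
t: 16.72
position: [0.4573, 0.0825, 0.0669]
ee_rot: [0.134, 0.991, -0.0, -0.001]
ft_force: [0.4, -0.7, -0.1]
width: 0.0451
grasp_force: 0.0
```

Request:
move_arm(steps="0 0 .3 0 0 0 45;0 0 .05 0 0 0 45;0 0 0 0 0 0 25;0 0 0 0 0 0 0;0 0 0 0 0 0 0")

```text
t: 17.13
position: [0.4582, 0.083, 0.057]
ee_rot: [0.134, 0.991, 0.0, 0.001]
ft_force: [0.2, -0.0, 0.6]
width: 0.0292
grasp_force: 0.0
```

Request:
move_arm(steps="0 0 0 0 0 0 0;0 0 0 0 0 0 0;0 0 0 0 0 0 0;0 0 0 0 0 0 0;0 0 0 0 0 0 0")

```text
t: 17.55
position: [0.4576, 0.0829, 0.0561]
ee_rot: [0.134, 0.991, 0.0, 0.0]
ft_force: [-0.2, -0.5, 2.1]
width: 0.0102
grasp_force: 30.0
```

```bash
python3 plan.py .457,.083,.18 .6333,-.0436,.18
```

```text
t 17.55 [0.4576 0.0829 0.0561] [-0.2 -0.5  2.1] w 10.2 F 30.0 rotvec err(5deg) [ 0.001  0.005 -0.   ]
(0.457, 0.083, 0.18) total [ 0.01 -0.   -3.1 ] 4 rows of [ 0.003 -0.    -0.774]
(0.6333, -0.0436, 0.18) total [-5.09 -1.89  0.  ] 7 rows of [-0.727 -0.269  0.   ]
```

Request:
move_arm(steps="0 0 -.5 0 0 0 0;0 0 -.8 0 0 0 0;0 0 -.8 0 0 0 0;0 0 -.7 0 0 0 0;0 0 -.3 0 0 0 0")

```text
t: 17.97
position: [0.4583, 0.083, 0.1836]
ee_rot: [0.133, 0.991, 0.001, 0.002]
ft_force: [0.6, 1.4, -1.4]
width: 0.0101
grasp_force: 30.0
```

Request:
move_arm(steps="-.4 -.15 0 0 0 0 0;-.7 -.26 0 0 0 0 0;-.7 -.26 0 0 0 0 0;-.7 -.26 0 0 0 0 0;-.7 -.26 0 0 0 0 0")

```text
t: 18.38
position: [0.5691, 0.0022, 0.1785]
ee_rot: [0.133, 0.991, -0.0, -0.001]
ft_force: [-0.0, 0.9, -2.4]
width: 0.0106
grasp_force: 30.0
```

Request:
move_arm(steps="-.7 -.26 0 0 0 0 0;-.7 -.26 0 0 0 0 0;-.5 -.18 0 0 0 0 0;0 0 0 0 0 0 0;0 0 0 0 0 0 0")

```text
t: 18.8
position: [0.6342, -0.0444, 0.1779]
ee_rot: [0.134, 0.991, -0.0, -0.001]
ft_force: [-0.3, 1.2, -1.8]
width: 0.0105
grasp_force: 30.0
```

```bash
python3 plan.py .6333,-.0436,.0741
```

```text
t 18.8 [ 0.6342 -0.0444  0.1779] [-0.3  1.2 -1.8] w 10.5 F 30.0 rotvec err(5deg) [-0.004 -0.029 -0.01 ]
(0.6333, -0.0436, 0.0741) total [0.02 0.02 2.59] 4 rows of [0.005 0.004 0.649]
```

Request:
move_arm(steps=".02 .02 .5 0 0 0 0;0 0 .7 0 0 0 0;0 0 .6 0 0 0 0;0 0 .4 0 0 0 0;0 0 .2 0 0 0 0")

```text
t: 19.22
position: [0.6318, -0.0422, 0.0808]
ee_rot: [0.133, 0.991, 0.0, -0.002]
ft_force: [0.2, -0.3, -1.9]
width: 0.0102
grasp_force: 30.0
```

Request:
move_arm(steps="0 0 .08 0 0 0 0;0 0 .06 0 0 0 0;0 0 .02 0 0 0 0;0 0 0 0 0 0 0;0 0 0 0 0 0 0")

```text
t: 19.63
position: [0.634, -0.043, 0.0785]
ee_rot: [0.133, 0.991, 0.0, 0.001]
ft_force: [-0.4, 0.6, -1.3]
width: 0.0105
grasp_force: 30.0
```

Request:
move_arm(steps="0 0 .04 0 0 0 0;0 0 0 0 0 0 0;0 0 0 0 0 0 0")

```text
t: 19.88
position: [0.6337, -0.043, 0.076]
ee_rot: [0.134, 0.991, 0.0, 0.0]
ft_force: [-0.3, -0.2, -2.0]
width: 0.0104
grasp_force: 30.0
```

Request:
move_arm(steps="0 0 .03 0 0 0 0;0 0 0 0 0 0 0;0 0 0 0 0 0 0")

```text
t: 20.13
position: [0.6336, -0.043, 0.0745]
ee_rot: [0.134, 0.991, -0.0, -0.0]
ft_force: [-0.0, 0.6, -1.6]
width: 0.0104
grasp_force: 30.0
```

Request:
move_arm(steps="0 0 .03 0 0 0 0;0 0 0 0 0 0 0;0 0 0 0 0 0 0")

```text
t: 20.38
position: [0.6339, -0.0431, 0.0741]
ee_rot: [0.134, 0.991, -0.0, 0.0]
ft_force: [-1.5, -1.6, 5.6]
width: 0.0103
grasp_force: 30.0
```

Request:
move_arm(steps="0 0 0 0 0 0 20;0 0 0 0 0 0 45;0 0 0 0 0 0 45;0 0 0 0 0 0 45;0 0 -.4 0 0 0 45")

```text
t: 20.8
position: [0.6323, -0.0428, 0.0865]
ee_rot: [0.133, 0.991, -0.0, -0.002]
ft_force: [-0.1, -1.9, -1.0]
width: 0.0388
grasp_force: 0.0
```

Request:
move_arm(steps="0 0 -.8 0 0 0 45;0 0 -.8 0 0 0 45;0 0 -.8 0 0 0 45;0 0 0 0 0 0 45;0 0 0 0 0 0 45")

```text
t: 21.22
position: [0.6343, -0.043, 0.1874]
ee_rot: [0.133, 0.991, 0.0, 0.002]
ft_force: [0.0, -0.0, 0.0]
width: 0.0452
grasp_force: 0.0
```

```bash
python3 plan.py .476,.31,.186 .476,.31,.056
```

```text
t 21.22 [ 0.6343 -0.043   0.1874] [ 0. -0.  0.] w 45.2 F 0.0 rotvec err(5deg) [0.006 0.038 0.   ]
(0.476, 0.31, 0.186) total [6.15 7.46 0.02] 10 rows of [0.615 0.746 0.002]
(0.476, 0.31, 0.056) total [ 0.01 -0.    3.25] 5 rows of [ 0.002 -0.     0.65 ]
```

Request:
move_arm(steps=".3 .36 0 0 0 0 45;.62 .75 0 0 0 0 45;.62 .75 0 0 0 0 45;.62 .75 0 0 0 0 45;.62 .75 0 0 0 0 45")

```text
t: 21.63
position: [0.5605, 0.1172, 0.1837]
ee_rot: [0.134, 0.991, -0.0, -0.001]
ft_force: [0.7, 0.4, -0.6]
width: 0.0447
grasp_force: 0.0
```

Request:
move_arm(steps=".62 .75 0 0 0 0 45;.62 .75 0 0 0 0 45;.62 .75 0 0 0 0 45;.62 .75 0 0 0 0 45;.62 .75 0 0 0 0 45")

```text
t: 22.05
position: [0.4805, 0.2948, 0.1839]
ee_rot: [0.134, 0.991, -0.001, -0.001]
ft_force: [0.4, 0.1, -0.3]
width: 0.0454
grasp_force: 0.0
```

Request:
move_arm(steps=".27 .35 0 0 0 0 45;0 0 0 0 0 0 45;0 0 0 0 0 0 45")

```text
t: 22.3
position: [0.4746, 0.3104, 0.184]
ee_rot: [0.133, 0.991, -0.001, -0.001]
ft_force: [-0.2, -0.3, -0.8]
width: 0.0448
grasp_force: 0.0
```

Run:
```python
from h import *
from plan import plan
p=optics.get_image("wrist"); f=p["frame"]
u=proj(p,(.476,.310,.085)); print(u); x,y=map(int,u)
cv2.imwrite("pics/w4.png",cv2.resize(f[y-50:y+50,x-50:x+50],(500,500),interpolation=2)[:,:,::-1])
plan((.476,.31,.056))
```

```text
[254.91820337 195.52194425]
t 22.35 [0.4751 0.3096 0.1842] [-0.1 -0.6 -0.6] w 44.9 F 0.0 rotvec err(5deg) [-0.015 -0.011  0.008]
(0.476, 0.31, 0.056) total [-0.02  0.02  3.21] 5 rows of [-0.005  0.004  0.641]
```

View pics/w4.png

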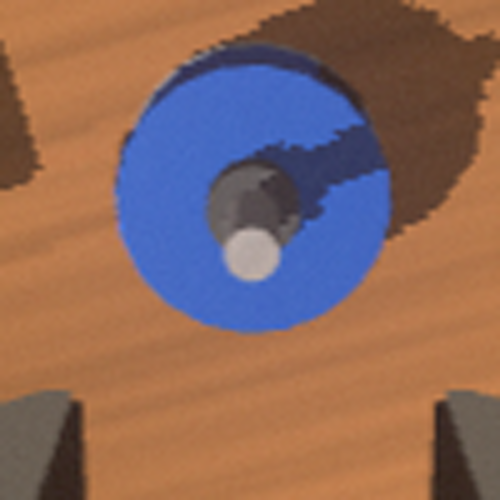

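The saw_64 shank top is at crop (251,254), against a prediction of (255,253). That is on target, so I grip.

Request:
move_arm(steps="-.02 0 .5 0 0 0 45;0 0 .7 0 0 0 45;0 0 .7 0 0 0 45;0 0 .6 0 0 0 45;0 0 .4 0 0 0 45")

```text
t: 22.77
position: [0.4757, 0.3078, 0.0662]
ee_rot: [0.134, 0.991, -0.001, -0.001]
ft_force: [0.2, 0.5, 0.3]
width: 0.0451
grasp_force: 0.0
```

Request:
move_arm(steps="0 0 .3 0 0 0 45;0 0 .02 0 0 0 45;0 0 0 0 0 0 25;0 0 0 0 0 0 0;0 0 0 0 0 0 0")

```text
t: 23.18
position: [0.4768, 0.3098, 0.058]
ee_rot: [0.134, 0.991, 0.001, 0.001]
ft_force: [-0.2, -0.2, -0.1]
width: 0.0297
grasp_force: 0.0
```

Request:
move_arm(steps="0 0 0 0 0 0 0;0 0 0 0 0 0 0;0 0 0 0 0 0 0;0 0 0 0 0 0 0;0 0 0 0 0 0 0")

```text
t: 23.6
position: [0.4761, 0.3097, 0.0568]
ee_rot: [0.133, 0.991, 0.0, 0.0]
ft_force: [-0.1, -0.7, 0.4]
width: 0.0103
grasp_force: 30.0
```

```bash
python3 plan.py .476,.31,.19 .54,-.129,.19 .6219,-.1289,.19
```

```text
t 23.6 [0.4761 0.3097 0.0568] [-0.1 -0.7  0.4] w 10.3 F 30.0 rotvec err(5deg) [0.001 0.002 0.001]
(0.476, 0.31, 0.19) total [ 0.01  0.01 -3.33] 5 rows of [ 0.001  0.001 -0.666]
(0.54, -0.129, 0.19) total [ -4.45 -10.16  -0.  ] 13 rows of [-0.342 -0.782 -0.   ]
(0.6219, -0.1289, 0.19) total [-1.97  0.54  0.  ] 3 rows of [-0.658  0.181  0.   ]
```

Request:
move_arm(steps="0 0 -.5 0 0 0 0;0 0 -.8 0 0 0 0;0 0 -.8 0 0 0 0;0 0 -.8 0 0 0 0;0 0 -.4 0 0 0 0")

```text
t: 24.02
position: [0.4767, 0.3101, 0.1927]
ee_rot: [0.133, 0.991, 0.001, 0.001]
ft_force: [0.3, 0.2, -1.0]
width: 0.0104
grasp_force: 30.0
```

Request:
move_arm(steps="-.2 -.4 0 0 0 0 0;-.34 -.78 0 0 0 0 0;-.34 -.78 0 0 0 0 0;-.34 -.78 0 0 0 0 0;-.34 -.78 0 0 0 0 0")

```text
t: 24.43
position: [0.4988, 0.156, 0.1884]
ee_rot: [0.133, 0.991, -0.0, -0.0]
ft_force: [1.1, -0.2, -1.1]
width: 0.0103
grasp_force: 30.0
```

Request:
move_arm(steps="-.34 -.78 0 0 0 0 0;-.34 -.78 0 0 0 0 0;-.34 -.78 0 0 0 0 0;-.34 -.78 0 0 0 0 0;-.34 -.78 0 0 0 0 0")

```text
t: 24.85
position: [0.5231, -0.0127, 0.1886]
ee_rot: [0.133, 0.991, 0.0, 0.0]
ft_force: [0.7, -0.2, -1.6]
width: 0.0099
grasp_force: 30.0
```

Request:
move_arm(steps="-.34 -.78 0 0 0 0 0;-.34 -.78 0 0 0 0 0;-.34 -.78 0 0 0 0 0;-.17 -.4 0 0 0 0 0;0 0 0 0 0 0 0")

```text
t: 25.27
position: [0.5402, -0.1324, 0.1881]
ee_rot: [0.135, 0.991, -0.0, -0.0]
ft_force: [0.2, 1.1, -3.3]
width: 0.0104
grasp_force: 30.0
```

```bash
python3 plan.py .6219,-.1289,.185 .6219,-.1289,.0748
```

```text
t 25.27 [ 0.5402 -0.1324  0.1881] [ 0.2  1.1 -3.3] w 10.4 F 30.0 rotvec err(5deg) [-0.007 -0.008 -0.033]
(0.6219, -0.1289, 0.185) total [-1.94  0.63  0.08] 3 rows of [-0.648  0.21   0.025]
(0.6219, -0.1289, 0.0748) total [-0.    0.    2.75] 4 rows of [-0.     0.     0.689]
```

Request:
move_arm(steps="-.4 .13 0 0 0 0 0;-.6 .2 0 0 0 0 0;-.6 .2 0 0 0 0 0;-.34 .1 0 0 0 0 0;0 0 0 0 0 0 0")

```text
t: 25.68
position: [0.6235, -0.1247, 0.1876]
ee_rot: [0.133, 0.991, 0.0, -0.001]
ft_force: [0.0, 0.1, -1.7]
width: 0.0102
grasp_force: 30.0
```

Request:
move_arm(steps="0 0 0 0 0 0 0;0 0 0 0 0 0 0")

```text
t: 25.85
position: [0.6212, -0.1252, 0.1884]
ee_rot: [0.133, 0.991, 0.0, -0.0]
ft_force: [-0.5, 1.1, -1.7]
width: 0.0101
grasp_force: 30.0
```

```bash
python3 plan.py .6219,-.1289,.0748
```

```text
t 25.85 [ 0.6212 -0.1252  0.1884] [-0.5  1.1 -1.7] w 10.1 F 30.0 rotvec err(5deg) [-0.    -0.007  0.004]
(0.6219, -0.1289, 0.0748) total [-0.04 -0.09  2.84] 4 rows of [-0.011 -0.021  0.71 ]
```

Request:
move_arm(steps="-.02 -.08 .5 0 0 0 0;0 0 .7 0 0 0 0;0 0 .7 0 0 0 0;0 0 .4 0 0 0 0;0 0 .2 0 0 0 0")

```text
t: 26.27
position: [0.62, -0.1286, 0.0862]
ee_rot: [0.134, 0.991, 0.0, -0.001]
ft_force: [-0.7, 0.4, -2.3]
width: 0.0101
grasp_force: 30.0
```

Request:
move_arm(steps="0 0 .1 0 0 0 0;0 0 .06 0 0 0 0;0 0 0 0 0 0 0;0 0 0 0 0 0 0;0 0 0 0 0 0 0")

```text
t: 26.68
position: [0.6221, -0.129, 0.0834]
ee_rot: [0.133, 0.991, -0.0, 0.001]
ft_force: [0.2, 0.0, -2.2]
width: 0.0102
grasp_force: 30.0
```

Request:
move_arm(steps="0 0 .04 0 0 0 0;0 0 0 0 0 0 0;0 0 0 0 0 0 0")

```text
t: 26.93
position: [0.6217, -0.1289, 0.0807]
ee_rot: [0.134, 0.991, -0.0, 0.0]
ft_force: [-0.1, -0.3, -2.4]
width: 0.0105
grasp_force: 30.0
```

Request:
move_arm(steps="0 0 .08 0 0 0 0;0 0 .02 0 0 0 0;0 0 0 0 0 0 0;0 0 0 0 0 0 0")

```text
t: 27.27
position: [0.6216, -0.1289, 0.0765]
ee_rot: [0.133, 0.991, 0.0, -0.0]
ft_force: [0.6, 0.6, -2.6]
width: 0.0102
grasp_force: 30.0
```

Request:
move_arm(steps="0 0 .03 0 0 0 0;0 0 0 0 0 0 0;0 0 0 0 0 0 0")

```text
t: 27.52
position: [0.6217, -0.1289, 0.0754]
ee_rot: [0.133, 0.991, 0.0, -0.0]
ft_force: [0.4, 0.3, -1.8]
width: 0.0104
grasp_force: 30.0
```

Request:
move_arm(steps="0 0 .02 0 0 0 0;0 0 0 0 0 0 0;0 0 0 0 0 0 0")

```text
t: 27.77
position: [0.6217, -0.129, 0.0748]
ee_rot: [0.134, 0.991, -0.0, 0.0]
ft_force: [-0.4, -1.6, 0.3]
width: 0.0103
grasp_force: 30.0
```

Request:
move_arm(steps="0 0 .01 0 0 0 0;0 0 0 0 0 0 20;0 0 0 0 0 0 45;0 0 0 0 0 0 45;0 0 0 0 0 0 45")

```text
t: 28.18
position: [0.6217, -0.1288, 0.0742]
ee_rot: [0.133, 0.991, 0.0, -0.0]
ft_force: [-0.2, 0.3, -0.5]
width: 0.0325
grasp_force: 0.0
```

Request:
move_arm(steps="0 0 -.4 0 0 0 45;0 0 -.8 0 0 0 45;0 0 -.8 0 0 0 45;0 0 -.8 0 0 0 45;0 0 -.4 0 0 0 45")

```text
t: 28.6
position: [0.6224, -0.129, 0.2066]
ee_rot: [0.133, 0.991, -0.0, 0.002]
ft_force: [1.3, 0.2, 0.4]
width: 0.0449
grasp_force: 0.0
```

Request:
move_arm(steps=".4 0 0 0 0 0 45;.8 0 0 0 0 0 45;.8 0 0 0 0 0 45;.8 0 0 0 0 0 45;.8 0 0 0 0 0 45")

```text
t: 29.02
position: [0.4814, -0.0904, 0.2019]
ee_rot: [0.133, 0.991, 0.0, -0.0]
ft_force: [0.1, -0.5, 0.9]
width: 0.045
grasp_force: 0.0
```

Request:
move_arm(steps=".8 0 0 0 0 0 45;.4 0 0 0 0 0 45;0 0 0 0 0 0 45;0 0 0 0 0 0 45")

```text
t: 29.35
position: [0.4364, -0.078, 0.2028]
ee_rot: [0.133, 0.991, -0.0, 0.001]
ft_force: [-0.3, -0.2, -0.4]
width: 0.0445
grasp_force: 0.0
```

Run:
```python
from h import *
from fit import *
a=optics.get_image("scene");b=optics.get_image("side")
T={25:(.6562,.1269),38:(.6448,.0416),51:(.6333,-.0436),64:(.6219,-.1289)}
for p,n in((a,"scene"),(b,"side")):
    o=optics.outline_of(p,"saw_25")
    for D,xy in T.items():
        for q in o:
            if np.linalg.norm(at_z(p,q["pixel"],.058)[:2]-xy)<.035:
                x,e=fit(p,q["mask"].astype(float),xy,D/1000,.018); print(n,D,np.round((x-xy)*1000,1),round(e,2))
    u=np.mean([proj(p,(*v,.05)) for v in T.values()],0).astype(int); f=p["frame"][u[1]-90:u[1]+90,u[0]-65:u[0]+65]
    globals()[n]=cv2.resize(f,(390,540),interpolation=2)
cv2.imwrite("pics/end.png",np.hstack([scene,side])[:,:,::-1])
print(robot.get_obs()["t"],robot.get_obs()["position"])
```

```text
scene 25 [2.1 3.9] 0.22
scene 38 [0.4 2.5] 0.15
scene 51 [0.7 3.8] 0.09
scene 64 [-1.3 -1.6] 0.27
side 25 [ 1.  -1.2] 0.41
side 38 [-0.  -1.3] 0.37
side 51 [-0.2  2.3] 0.19
side 64 [-1.2  0.2] 0.1
29.55 [ 0.43708775 -0.07824951  0.20198775]
```

View pics/end.png

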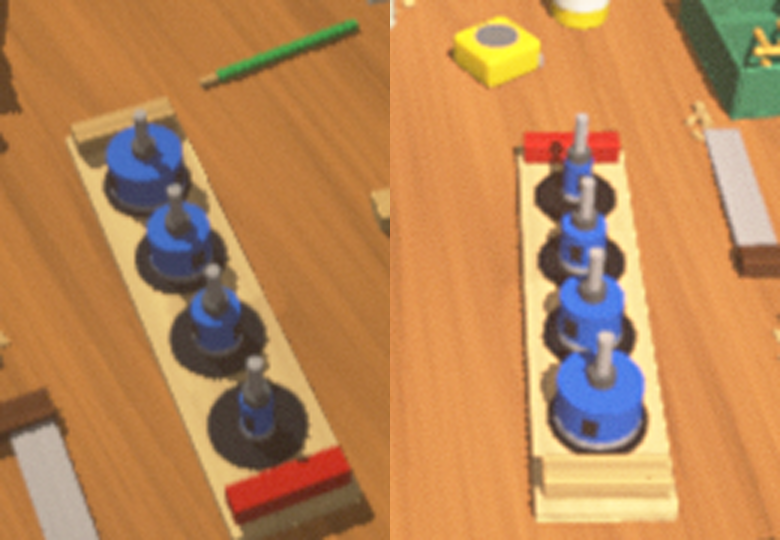

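The final views show all four saws upright and in the right order. The smallest is next to the red block, and each sits within about 4 mm of its pad's middle.

```bash
python3 -c "
from bench import ticket; print(ticket.sign_off())"
```

```text
the job is handed in; nothing more can be done
None
```

I put the four blue hole saws on their pads in order of diameter, smallest next to the red block, all upright and teeth down, about 4 mm or less from pad centre in the final pictures, and handed the job in at about 30 s on the robot's clock; the verdict wasn't shown.

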